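# Make up two field sampling kits

## Task

Make up the two sampling kits. For the blue kit, stand the white-capped amber bottle in the blue carrier's pocket and press the orange-capped tube fully home in that carrier's spring clip, lying along it with its middle between the two pairs of jaws; for the green kit, stand the red-lidded white jar and the green dropper bottle in the green carrier's two pockets, one in each, whichever way round. Leave the black-capped amber bottle and the glass beaker standing where they are.

Things in the scene. Friction and masses are not known exactly. Their poses are not given: they have to be found in the camera images.
- tray_blue: Blue carrier of the blue kit, 130 x 180 mm (its x by its y) and 16 mm high, fixed to the bench, with square pockets 64 x 64 mm in its upper face, 12 mm deep (pocket floor 4 mm above the bench). Origin: centre of its underside, z up. One pocket, centred at its y = -44 mm (x = 0); the spring clip stands along its other side, at y = +55 mm.
- tray_green: Green carrier of the green kit, 130 x 180 mm (its x by its y) and 16 mm high, fixed to the bench, with square pockets 64 x 64 mm in its upper face, 12 mm deep (pocket floor 4 mm above the bench). Origin: centre of its underside, z up. Two pockets, centred at its y = -44 mm and y = +44 mm (x = 0).
- clip: Black-jawed spring clip on the blue carrier, axes parallel. Origin: middle of the tube's axis when home, at carrier y = +55 mm, 36 mm above the bench; tube along x. Jaw pairs (10 mm wide) at x = -36 and +36 mm, tops 21 mm above origin, mouth 33 mm narrowing to 11 mm; pushed down with 5 to 15 N the tube spreads them in y, rests on stops and is held. Fingers fit between pairs to 15 mm below origin.
- amber_bottle: Brown (amber) bottle with a WHITE cap, 36 mm diameter, straight-sided to 50 mm, cap 29 mm diameter, 77 mm high overall, about 70 g, standing. Origin: centre of its underside, z up.
- jar: White round jar with a RED lid, 45 mm diameter over body and lid, 60 mm high, about 80 g, standing. Origin: centre of its underside, z up.
- dropper_bottle: Small green bottle with a white collar and black rubber teat, 28 mm diameter, straight-sided to 44 mm, 78 mm high overall, about 50 g, standing. Origin: centre of its underside, z up.
- tube: Clear swab tube lying on the bench, 16 mm diameter, 130 mm long overall, with a square orange cap 16 x 16 x 16 mm at its +x end that keeps it from rolling, about 25 g. Origin: on its axis at mid-length (8 mm above the bench as it lies); x along the tube. Either end may point either way in the clip.
- spare_bottle: Brown (amber) bottle with a BLACK cap, otherwise like the white-capped one. Belongs to no kit: it stays where it is. Origin: centre of its underside.
- beaker: Open glass beaker, 68 mm diameter, 90 mm high, standing at the side. It stays where it is. Origin: centre of its underside.

How it is judged:
By the outcome, as a careful person would: the job done as asked, in the order asked, and still so for the second after the job is handed in, with the robot touching nothing.
It also fails if it takes over 106 s, if anything falls off the work surface, if the arm or the gripper's body presses on something with over 40 N, if the wrist force passes 120 N, or if a joint passes its speed limit or range.

## Robot

A 6-joint arm with a two-finger parallel gripper is mounted at the origin on the work surface. World frame = base frame: x ahead of the robot, y to its left, z up, the work surface at z = 0. Lengths are in m, angles in rad, forces in N, time in s.
With the tool pointing down it reaches from about 0.35 to 0.85 m from the base axis. Payload 8.1 kg.
Tool frame: the origin (TCP) lies on the centre line of the jaws, within the pads' length; the fingertips stand 14 mm ahead of it and the grasp point (between the pads) lies 5 mm behind it; z points along the fingers, y is the direction in which the jaws open and shut (so a half turn about z gives the same grasp; the last joint's range is limited). The gripper opens to 93 mm and grips with 3 to 60 N. Pads are 15 mm wide; open, the fingers measure 128 mm over their backs; the gripper's body (75 mm by 188 mm) begins 65 mm behind the grasp point.
Start: joints at [-1.305, 0.13, 1.488, -0, 1.523, -0.085], TCP at [0.206, -0.563, 0.233] pointing down, gripper open.
Joint ranges: [-2.96, 2.96], [-0.89, 2.26], [0.02, 2.5], [-1.34, 4.48], [0, 2.73], [-2.66, 2.66]. Speed limits (rad/s): [2.39, 2.39, 2.79, 3.14, 3.14, 3.14].

## Interface

Orientations are given as a rotation vector (axis times angle).
In Python, from plant import robot gives the robot as it stands.
- The arm moves only by the tool jog_arm, never from a script. Its argument "steps" is a list of rows, each a list of 7 numbers: the closure, from 0 (fully open) to 1 (shut), then the shift along the tool's x, y, z in m, then the turn, a rotation vector about the tool's x, y, z in rad. In form: [[jaw, tx, ty, tz, rx, ry, rz], ...]. A call has 1 to 5 rows; each row is the pose to reach, as a shift and turn from the pose measured when the call began, along the tool's axes at that moment; what a row does not reach only later rows make up. A row lasts 1/8 s, in which the tool goes at most 62.5 mm and 10.7 degrees, less where a joint would pass 70% of its speed; a pose out of reach is approached as far as the arm can. A call with a gripper value outside its range is refused whole. The fingers move at their own pace and stop on an object; "force" is the grip in N (left out, the last holds). Time passes only in rows, so rows that repeat a pose let the fingers close. It gives the time, the measured TCP pose, the force and the opening at its end, in the units of the state.
- robot.read_state(): the state, without advancing time (a new reading comes with each control period).
- robot.read_camera(name): name is "side" or "top"; returns a dict with "image" (480x640x3 uint8, red, green, blue), "mtx" (3x3 intrinsics, pixels), "D" ([k1, k2, p1, p2, k3] as OpenCV has them; the pictures are not rectified), "extrinsics" (4x4, takes a point from camera to world coordinates). Camera axes: x right, y down, z forward; pixel columns grow to the right and rows downward; lengths in m; the calibration is good to about 2 mm. A picture is of the moment at which its call begins. There is no depth.
- robot.close_job(): hands the job in, once; it reports no verdict.
The state is a dict: "t": time; "q": joint angles; "dq": joint speeds; "joint_torque": joint torques, N m; "tool_pos": TCP position; "orientation": TCP orientation; "force": force on the tool from outside, world axes, zero at the start; "wrist_torque": the same for the moment, N m; "opening": finger opening in m.
Only numpy, scipy, OpenCV 4.12 (cv2) and the standard library are available. Lean on these libraries where they do the work, as an engineer would, in place of code of your own. Each camera call takes 0.05 s, during which the arm holds its last target.

## Working session

There is one attempt and no reset: what is moved stays moved. The work goes in short steps, Python scripts to look and compute and a tool call to move; the robot and the scene stay as the last step left them, time stands still between calls to the robot, and variables do not carry over. Pictures are saved under pics/ and viewed, and the job is handed in when it is done.

Besides the shell and the picture viewer there is one more tool, called after "Request:" as name(argument=value, ...) on one line, values as JSON. jog_arm: Moves the arm, as the interface text tells. Its arguments: {"type":"object","properties":{"steps":{"type":"array"},"force":{"type":"number"}},"required":["steps"]}

```bash
mkdir -p pics; ls
python3 - <<'E'
from plant import robot
import cv2, numpy as np
s=robot.read_state(); print({k:np.round(v,3).tolist() for k,v in s.items()})
for n in ("top","side"):
    c=robot.read_camera(n); cv2.imwrite(f"pics/{n}0.png",c["image"][:,:,::-1]); np.savez(f"{n}0.npz",**c)
    print(n,c["mtx"].tolist(),c["D"],np.round(c["extrinsics"],3).tolist())
E
```

```text
pics
{'t': 0.0, 'q': [-1.305, 0.131, 1.489, -0.0, 1.523, -0.085], 'dq': [-0.001, -0.0, 0.001, -0.0, 0.0, 0.0], 'joint_torque': [-0.001, -55.984, -49.177, 0.077, 0.036, -0.0], 'tool_pos': [0.206, -0.563, 0.232], 'orientation': [-3.092, -0.548, 0.0], 'force': [-0.923, 0.503, 0.281], 'wrist_torque': [-0.047, 0.054, 0.025], 'opening': 0.093}
top [[453.03553872246243, 0.0, 318.54431916905605], [0.0, 453.03553872246243, 241.1364759852901], [0.0, 0.0, 1.0]] [-0.08038141  0.          0.          0.          0.        ] [[0.018, -0.998, 0.064, 0.415], [-1.0, -0.019, -0.005, 0.072], [0.006, -0.064, -0.998, 0.932], [0.0, 0.0, 0.0, 1.0]]
side [[489.1763418030658, 0.0, 316.9990034441362], [0.0, 489.1763418030658, 246.69372665293486], [0.0, 0.0, 1.0]] [-0.01012431  0.          0.          0.          0.        ] [[0.996, -0.073, 0.054, 0.437], [-0.09, -0.734, 0.673, -0.572], [-0.01, -0.675, -0.737, 0.749], [0.0, 0.0, 0.0, 1.0]]
```

View pics/top0.png

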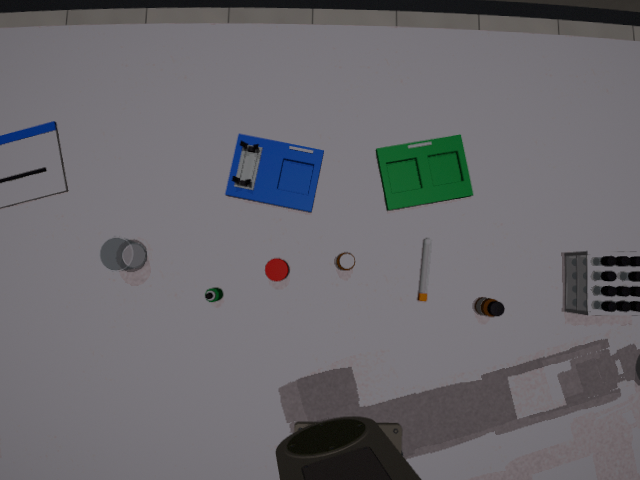

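View pics/side0.png

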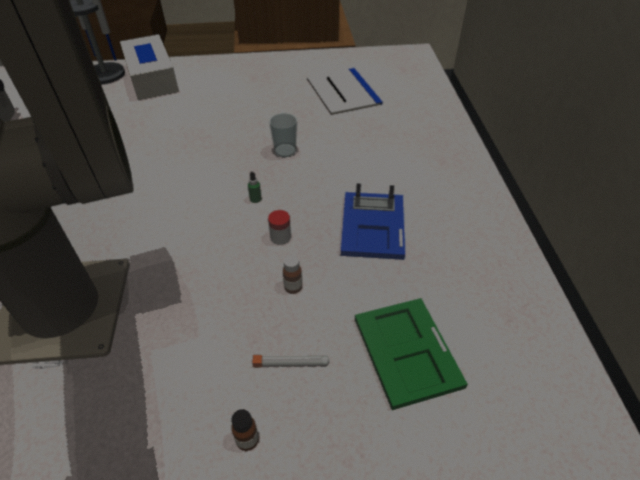

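The top view shows the blue carrier at (275,173) with its clip at (247,166), and the green carrier at (424,172). The amber bottle is at (346,261), the jar at (277,270), the dropper at (213,295) and the tube at (425,268), with its cap at (423,297). The spare is at (490,307) and the beaker at (125,255). Next I'll measure these.

```bash
cat > h.py <<'E'
import cv2, numpy as np
from scipy.spatial.transform import Rotation as R
def ray(c,uv):
    p=cv2.undistortPoints(np.array(uv,float).reshape(-1,1,2),c["mtx"],c["D"]).reshape(-1,2)
    d=np.c_[p,np.ones(len(p))]@c["extrinsics"][:3,:3].T
    return c["extrinsics"][:3,3],d
def onz(c,uv,z):
    o,d=ray(c,uv); return o+d*((z-o[2])/d[:,2])[:,None]
def proj(c,P):
    T=np.linalg.inv(c["extrinsics"]); rv=cv2.Rodrigues(T[:3,:3])[0]
    return cv2.projectPoints(np.array(P,float).reshape(-1,1,3),rv,T[:3,3],c["mtx"],c["D"])[0].reshape(-1,2)
def hsv(c): return cv2.cvtColor(c["image"],cv2.COLOR_RGB2HSV)
def blobs(m,amin=15):
    cs,_=cv2.findContours(m.astype(np.uint8)*255,cv2.RETR_EXTERNAL,cv2.CHAIN_APPROX_NONE)
    return sorted([k for k in cs if cv2.contourArea(k)>=amin],key=cv2.contourArea,reverse=True)
E
python3 - <<'E'
from h import *
for n in("top","side"):
    c=dict(np.load(n+"0.npz")); H=hsv(c); h,s,v=H[...,0].astype(int),H[...,1],H[...,2]
    print(n)
    for nm,m,z in [("blue",(h>105)&(h<125)&(s>150)&(v>60),.016),("green",(h>50)&(h<75)&(s>150)&(v>50),.016),("red",((h<6)|(h>174))&(s>160)&(v>80),.06),("orange",(h>6)&(h<22)&(s>140)&(v>120),.008)]:
        for k in blobs(m)[:3]:
            a=cv2.contourArea(k); r=cv2.minAreaRect(k); M=k.reshape(-1,2).mean(0)
            print(nm,a,np.round(r[0],1),np.round(r[1],1),round(r[2],1),np.round(onz(c,[r[0]],z),4)[0])
            if nm in("blue","green") and a>1000:
                q=cv2.approxPolyDP(cv2.convexHull(k),6,True).reshape(-1,2); P=onz(c,q,z)
                print(q.tolist()); print(np.round(P,4)[:,:2].tolist())
# crops
c=dict(np.load("top0.npz"));I=c["image"][:,:,::-1]
def crop(I,x,y,w,h,f): return cv2.resize(I[y:y+h,x:x+w],None,fx=f,fy=f,interpolation=cv2.INTER_CUBIC)
cv2.imwrite("pics/tc1.png",np.clip(crop(I,190,230,190,80,4)*1.5,0,255))
cv2.imwrite("pics/tc2.png",np.clip(crop(I,380,225,140,110,5)*1.5,0,255))
cv2.imwrite("pics/tc3.png",np.clip(crop(I,220,125,110,95,6)*1.5,0,255))
E
```

```text
top
blue 5318.5 [274.2 172.2] [87.7 62.8] 11.3 [0.6136 0.1602 0.016 ]
[[239, 134], [323, 150], [310, 211], [226, 194]]
[[0.6928, 0.2355], [0.662, 0.0611], [0.5349, 0.0853], [0.5668, 0.2578]]
blue 418.0 [ 26.9 132.6] [ 8.5 57.9] 75.0 [0.6946 0.6945 0.016 ]
green 5017.0 [424.3 171.7] [62.3 86.6] 80.0 [ 0.6213 -0.1486  0.016 ]
[[460, 135], [472, 194], [388, 209], [377, 149]]
[[0.7014, -0.2244], [0.5773, -0.2483], [0.5422, -0.0738], [0.6666, -0.0504]]
green 24.5 [214. 295.] [12.  8.] 90.0 [0.3609 0.2757 0.016 ]
red 364.0 [276.  269.5] [21. 22.] 90.0 [0.4148 0.1477 0.06  ]
orange 30.5 [423. 297.] [6. 6.] 90.0 [ 0.3641 -0.1486  0.008 ]
side
blue 2522.0 [374.  223.6] [61.6 58.5] 3.5 [0.6163 0.1513 0.016 ]
[[347, 193], [401, 196], [403, 254], [342, 250]]
[[0.5723, 0.2542], [0.6913, 0.232], [0.6596, 0.0605], [0.5395, 0.0832]]
blue 242.5 [144.9  52.9] [18.7 15.8] 71.6 [0.0137 0.9968 0.016 ]
blue 131.0 [365.4  85.6] [43.9  4. ] 50.2 [0.6873 0.7163 0.016 ]
green 1479.0 [425.3 374.1] [41.9 69.1] 73.6 [ 0.6412 -0.2023  0.016 ]
[[463, 381], [402, 402], [394, 364], [440, 354]]
[[0.6991, -0.2202], [0.5934, -0.246], [0.5939, -0.1792], [0.6748, -0.1681]]
green 145.5 [409.4 344. ] [17.7 32.7] 76.0 [ 0.6276 -0.1441  0.016 ]
green 36.5 [432.6 346.9] [18.   6.9] 38.7 [ 0.6658 -0.1534  0.016 ]
red 187.0 [278.5 217.5] [13. 19.] 90.0 [0.4166 0.1444 0.06  ]
orange 26.0 [257.  358.5] [5. 6.] 90.0 [ 0.3659 -0.1425  0.008 ][ WARN:0@0.802] global loadsave.cpp:1063 imwrite_ Unsupported depth image for selected encoder is fallbacked to CV_8U.
```

View pics/tc1.png

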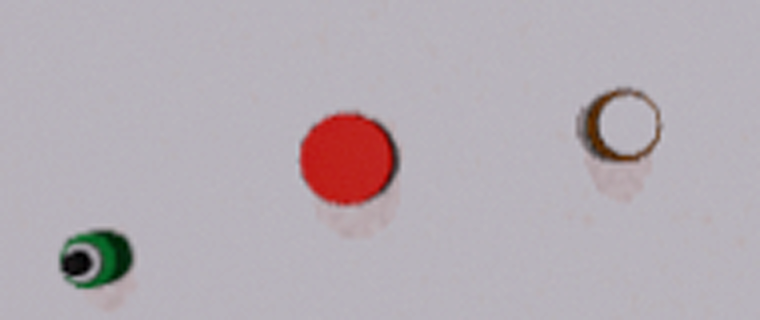

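View pics/tc2.png

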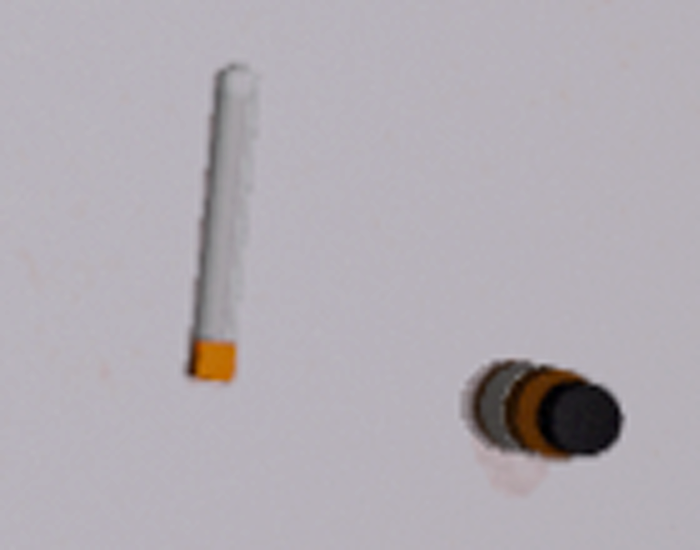

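View pics/tc3.png

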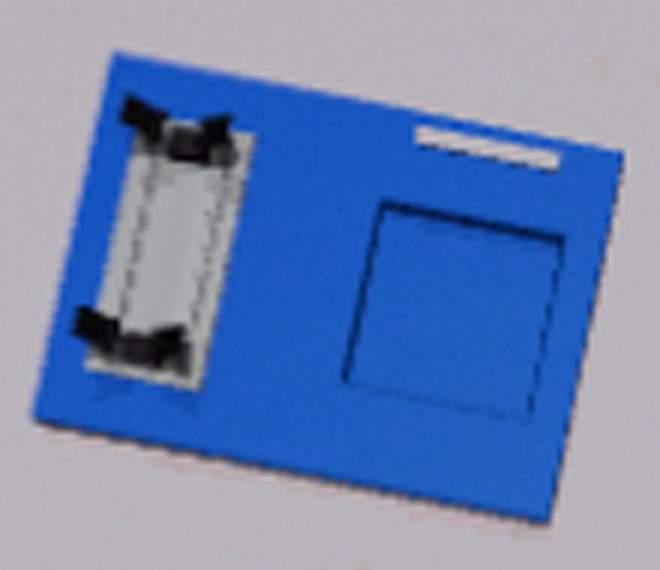

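The crops clearly show the teat, jar lid, white cap, tube (tip at crop (237,65), cap end at (213,380)) and the clip jaws. Now I'll measure in both views.

Run:
```python
from h import *
c=dict(np.load("top0.npz"));s=dict(np.load("side0.npz"))
I=s["image"][:,:,::-1]
def crop(I,x,y,w,h,f): return np.clip(cv2.resize(I[y:y+h,x:x+w],None,fx=f,fy=f,interpolation=cv2.INTER_CUBIC)*1.8,0,255).astype(np.uint8)
cv2.imwrite("pics/sc1.png",crop(I,240,165,80,140,4))
cv2.imwrite("pics/sc2.png",crop(I,330,290,145,120,5))
cv2.imwrite("pics/sc3.png",crop(I,240,340,100,35,8))
def tp(u,v,x0,y0,f): return [x0+(u+.5)/f-.5,y0+(v+.5)/f-.5]
print("amber",onz(c,[tp(629,125,190,230,4)],.077))
print("dropper",onz(c,[tp(77,263,190,230,4)],.074), "collar",onz(c,[tp(82,262,190,230,4)],.055))
t=onz(c,[tp(237,65,380,225,5),tp(213,381,380,225,5)],.008);t[1]=onz(c,[tp(213,381,380,225,5)],.012);print("tube",t,t.mean(0),np.linalg.norm(t[0]-t[1]),np.degrees(np.arctan2(*(t[0]-t[1])[1::-1])))
t=onz(c,[tp(583,418,380,225,5)],.077);print("spare",t)
# green side, looser
H=hsv(s);h,S,v=H[...,0].astype(int),H[...,1],H[...,2]
for k in blobs((h>45)&(h<80)&(S>120)&(v>25))[:1]:
    q=cv2.approxPolyDP(cv2.convexHull(k),6,True).reshape(-1,2);print(q.tolist(),np.round(onz(s,q,.016),4)[:,:2].tolist())
print(R.from_rotvec([-3.092,-.548,0]).as_matrix().round(3))
```

```text
amber [[0.43354505 0.01294156 0.077     ]]
dropper [[0.36336881 0.2725432  0.074     ]] collar [[0.36276844 0.27457274 0.055     ]]
tube [[ 0.48580816 -0.15623212  0.008     ]
 [ 0.35656256 -0.14608614  0.012     ]] [ 0.42118536 -0.15115913  0.01      ] 0.12970491441758641 -4.4886019695951065
spare [[ 0.3482298  -0.27370007  0.077     ]]
[[420, 300], [465, 384], [393, 406], [357, 316]] [[0.6672, -0.0543], [0.7008, -0.2256], [0.5781, -0.2511], [0.5465, -0.0782]]
[[ 0.939  0.344 -0.   ]
 [ 0.344 -0.939  0.001]
 [ 0.    -0.001 -1.   ]]
```

View pics/sc1.png

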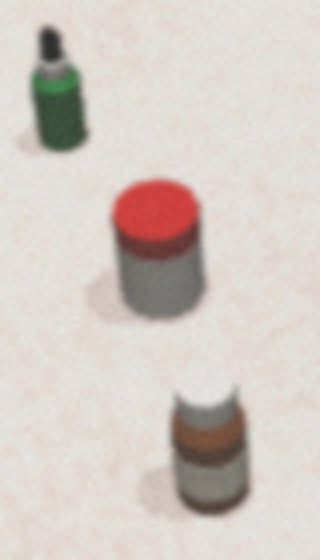

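View pics/sc2.png

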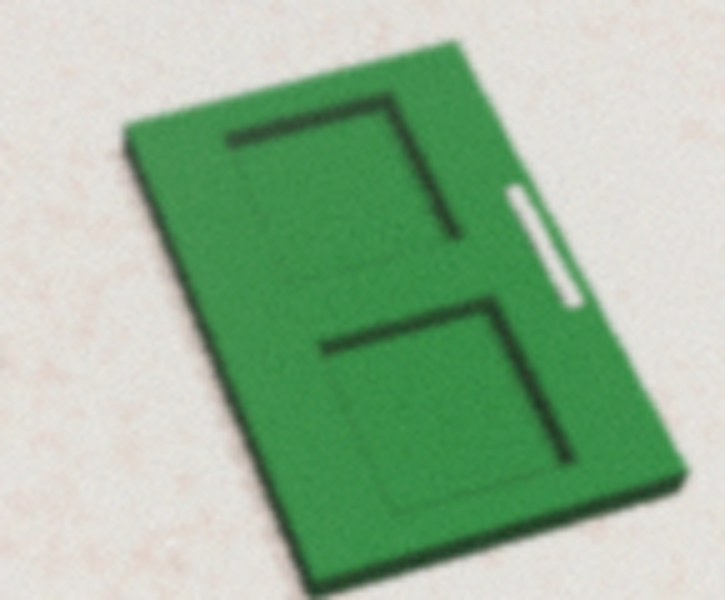

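View pics/sc3.png

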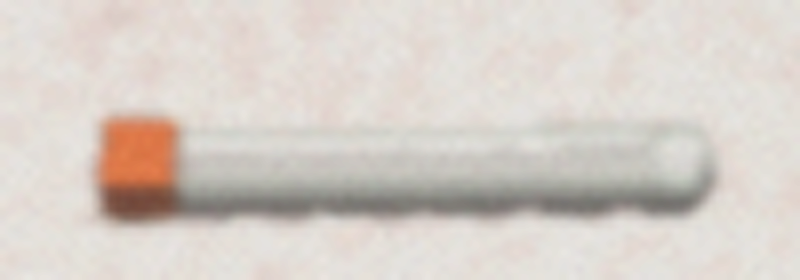

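The side crops agree with the top view: dropper teat at (47,35), lid centre at (157,210), white cap at (206,380), and the tube running from (105,165) to (712,165). I'll check those against the side calibration.

Run:
```python
from h import *
s=dict(np.load("side0.npz"))
def tp(u,v,x0,y0,f): return [x0+(u+.5)/f-.5,y0+(v+.5)/f-.5]
print("jar",onz(s,[tp(157,210,240,165,4)],.06))
print("amber",onz(s,[tp(206,380,240,165,4)],.077))
print("drop",onz(s,[tp(47,36,240,165,4)],.077),onz(s,[tp(62,143,240,165,4)],.003))
print("tube",onz(s,[tp(102,150,240,340,8),tp(712,162,240,340,8)],.012))
for nm,p,y in(("blue",(.615,.159),-10.2),("green",(.6225,-.151),11.1)):
    M=R.from_euler('z',y,degrees=True).as_matrix()[:2,:2]
    for yy in(-.044,.044,.055): print(nm,yy,(np.array(p)+M@[0,yy]).round(4))
from plant import robot
q=robot.read_state(); print(R.from_rotvec(q["orientation"]).as_matrix().round(3),q["t"])
```

```text
jar [[0.41738064 0.14544504 0.06      ]]
amber [[0.43592882 0.01432737 0.077     ]]
drop [[0.36360979 0.26898047 0.077     ]] [[0.36410771 0.26482358 0.003     ]]
tube [[ 0.35835066 -0.14366062  0.012     ]
 [ 0.48656903 -0.15874623  0.012     ]]
blue -0.044 [0.6072 0.1157]
blue 0.044 [0.6228 0.2023]
blue 0.055 [0.6247 0.2131]
green -0.044 [ 0.631  -0.1942]
green 0.044 [ 0.614  -0.1078]
green 0.055 [ 0.6119 -0.097 ]
[[ 0.939  0.344 -0.   ]
 [ 0.344 -0.939  0.002]
 [ 0.    -0.002 -1.   ]] 0.1
```

```bash
cat > go.py <<'E'
import sys; from h import *
from plant import robot
s=robot.read_state(); Rc=R.from_rotvec(s["orientation"]); p=np.array(s["tool_pos"])
x=Rc.as_matrix()[:,0]; print("t",round(s["t"],2),"p",p.round(4),"yaw",round(np.degrees(np.arctan2(x[1],x[0])),2),"F",np.round(s["force"],1),"open",round(s["opening"],4),"q",np.round(s["q"],2))
a=list(map(float,sys.argv[1:]))
for i in range(0,len(a),4):
    X,Y,Z,yw=a[i:i+4]
    Rd=R.from_euler('z',yw,degrees=True)*R.from_matrix(np.diag([1,-1,-1]))
    print((Rc.inv().apply(np.array([X,Y,Z])-p)).round(4).tolist(),(Rc.inv()*Rd).as_rotvec().round(3).tolist())
E
python3 go.py .4347 .0137 .18 80 .4347 .0137 .035 80
```

```text
t 0.1 p [ 0.2061 -0.563   0.2317] yaw 20.1 F [-0.3 -0.1  0.2] open 0.0929 q [-1.31  0.13  1.49  0.    1.52 -0.09]
[0.4129, -0.4629, 0.0525] [-0.001, -0.001, -1.046]
[0.4128, -0.4627, 0.1975] [-0.001, -0.001, -1.046]
```

Request:
jog_arm(steps=[[0, 0.413, -0.463, 0.05, 0, 0, -1.046], [0, 0.413, -0.463, 0.05, 0, 0, -1.046], [0, 0.413, -0.463, 0.05, 0, 0, -1.046], [0, 0.413, -0.463, 0.05, 0, 0, -1.046], [0, 0.413, -0.463, 0.05, 0, 0, -1.046]])

```text
t: 0.72
tool_pos: [0.3211, -0.2719, 0.207]
orientation: [-2.505, -1.893, -0.001]
force: [0.9, 0.4, 0.5]
opening: 0.0932
```

```bash
python3 go.py .4347 .0137 .18 80
```

```text
t 0.72 p [ 0.3211 -0.2719  0.207 ] yaw 74.14 F [0.9 0.4 0.5] open 0.0932 q [-0.83 -0.36  1.99  0.    1.52 -0.55]
[0.3057, 0.0313, 0.0275] [-0.001, -0.002, -0.102]
```

Request:
jog_arm(steps=[[0, 0.306, 0.031, 0.027, 0, 0, -0.102], [0, 0.306, 0.031, 0.027, 0, 0, -0.102], [0, 0.306, 0.031, 0.027, 0, 0, -0.102], [0, 0.306, 0.031, 0.027, 0, 0, -0.102], [0, 0.306, 0.031, 0.027, 0, 0, -0.102]])

```text
t: 1.35
tool_pos: [0.4348, 0.0162, 0.1803]
orientation: [-2.406, -2.019, -0.002]
force: [0.4, -0.9, 0.4]
opening: 0.0931
```

```bash
python3 go.py .4347 .0137 .13 80 .4347 .0137 .035 80
```

```text
t 1.35 p [0.4348 0.0162 0.1803] yaw 79.99 F [ 0.4 -0.9  0.4] open 0.0931 q [-0.08 -0.3   1.99  0.    1.45  0.09]
[-0.0025, 0.0003, 0.0503] [-0.0, -0.002, -0.0]
[-0.0027, 0.0004, 0.1453] [-0.0, -0.002, -0.0]
```

Request:
jog_arm(steps=[[0, -0.0025, 0, 0.05, 0, 0, 0], [0, -0.0025, 0, 0.1, 0, 0, 0], [0, -0.0025, 0, 0.135, 0, 0, 0], [0, -0.0025, 0, 0.145, 0, 0, 0], [0, -0.0025, 0, 0.145, 0, 0, 0]], force=15)

```text
t: 1.98
tool_pos: [0.4342, 0.0139, 0.0353]
orientation: [-2.406, -2.018, -0.001]
force: [-0.3, -0.6, -0.1]
opening: 0.093
```

Request:
jog_arm(steps=[[1, 0, 0, 0, 0, 0, 0], [1, 0, 0, 0, 0, 0, 0], [1, 0, 0, 0, 0, 0, 0], [1, 0, 0, 0, 0, 0, 0], [1, 0, 0, 0, 0, 0, 0]])

```text
t: 2.6
tool_pos: [0.4342, 0.0139, 0.0354]
orientation: [-2.406, -2.018, -0.001]
force: [0.2, -0.6, 0.1]
opening: 0.0478
```

```bash
python3 go.py .4347 .0137 .13 80 .6072 .1157 .13 80
python3 - <<'E'
from plant import robot; import cv2
c=robot.read_camera("side"); cv2.imwrite("pics/s1.png",c["image"][:,:,::-1])
E
```

```text
t 2.6 p [0.4342 0.0139 0.0354] yaw 79.99 F [ 0.2 -0.6  0.1] open 0.0478 q [-0.09 -0.13  2.12  0.    1.14  0.09]
[0.0, 0.0004, -0.0946] [-0.001, -0.002, -0.0]
[0.1305, 0.1526, -0.0945] [-0.001, -0.002, -0.0]
```

View pics/s1.png

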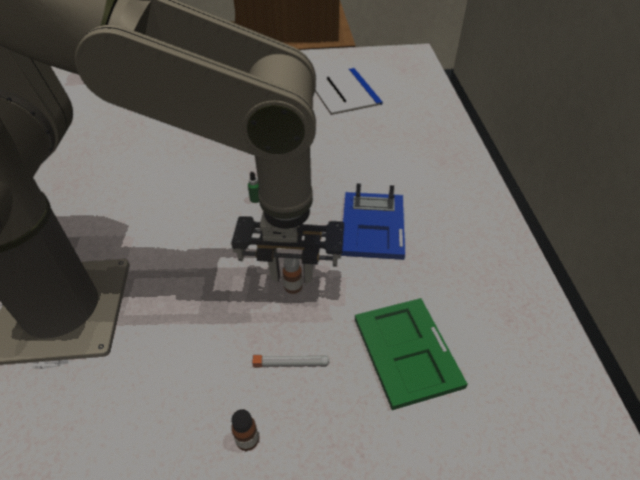

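The fingers are straddling the bottle at (292,275) and still closing, at about 73 mm/s.

Request:
jog_arm(steps=[[1, 0, 0, 0, 0, 0, 0], [1, 0, 0, 0, 0, 0, 0], [1, 0, 0, 0, 0, 0, 0]])

```text
t: 3.02
tool_pos: [0.4342, 0.0139, 0.0353]
orientation: [-2.406, -2.018, -0.001]
force: [0.6, -0.4, -0.9]
opening: 0.0355
```

Request:
jog_arm(steps=[[1, 0, 0, -0.01, 0, 0, 0], [1, 0, 0, -0.04, 0, 0, 0], [1, 0, 0, -0.08, 0, 0, 0], [1, 0.03, 0.035, -0.095, 0, 0, 0], [1, 0.06, 0.07, -0.095, 0, 0, 0]])

```text
t: 3.65
tool_pos: [0.5164, 0.0611, 0.1339]
orientation: [2.406, 2.017, 0.008]
force: [0.1, -0.4, -0.7]
opening: 0.0355
```

```bash
python3 go.py .6072 .1157 .13 80
```

```text
t 3.65 p [0.5164 0.0611 0.1339] yaw 79.94 F [ 0.1 -0.4 -0.7] open 0.0355 q [ 0.02 -0.02  1.83  0.    1.33  0.19]
[0.0696, 0.0799, 0.0044] [0.005, -0.003, -0.001]
```

Request:
jog_arm(steps=[[1, 0.035, 0.04, 0.003, 0, 0, 0], [1, 0.06, 0.068, 0.004, 0.003, 0, 0], [1, 0.0695, 0.08, 0.004, 0.005, -0.003, 0], [1, 0.0695, 0.08, 0.03, 0.005, -0.003, 0], [1, 0.0695, 0.08, 0.055, 0.005, -0.003, 0]])

```text
t: 4.28
tool_pos: [0.6081, 0.116, 0.0795]
orientation: [2.407, 2.018, -0.0]
force: [-0.8, -0.3, -0.9]
opening: 0.0351
```

```bash
python3 go.py .6072 .1157 .042 80;  python3 - <<'E'
from plant import robot; import cv2,numpy as np
a=robot.read_camera("side")["image"][:,:,::-1];b=robot.read_camera("top")["image"][:,:,::-1]
f=lambda i,x,y:cv2.resize(i[y:y+150,x:x+130],None,fx=3,fy=3)
cv2.imwrite("pics/s2.png",np.clip(np.hstack([f(a,310,150),f(b,220,100)])*1.5,0,255).astype(np.uint8))
E
```

```text
t 4.28 p [0.6081 0.116  0.0795] yaw 79.96 F [-0.8 -0.3 -0.9] open 0.0351 q [ 0.11  0.3   1.58 -0.    1.26  0.28]
[-0.0004, -0.0008, 0.0375] [0.0, 0.0, -0.001]
```

View pics/s2.png

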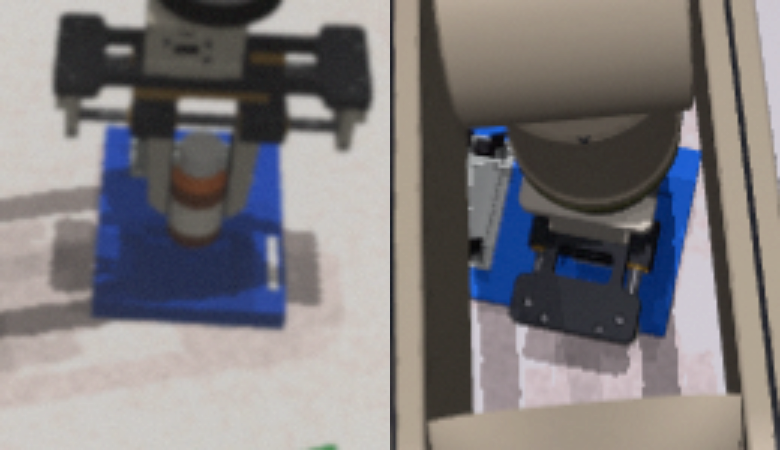

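The bottle is held upright above the pocket, at (200,190) in the left half. I'm lowering it to about 1 mm above the pocket floor.

Request:
jog_arm(steps=[[1, -0.0004, -0.0008, 0.02, 0, 0, 0], [1, -0.0004, -0.0008, 0.034, 0, 0, 0], [1, -0.0004, -0.0008, 0.039, 0, 0, 0], [1, -0.0004, -0.0008, 0.039, 0, 0, 0]])

```text
t: 4.88
tool_pos: [0.6039, 0.1153, 0.038]
orientation: [-2.405, -2.016, 0.009]
force: [-3.2, 0.2, 5.7]
opening: 0.0356
```

Request:
jog_arm(steps=[[0.7, 0, 0, 0, 0, 0, 0], [0.5, 0, 0, 0, 0, 0, 0], [0.2, 0, 0, 0, 0, 0, 0], [0, 0, 0, 0, 0, 0, 0], [0, 0, 0, 0, 0, 0, 0]])

```text
t: 5.5
tool_pos: [0.6039, 0.1152, 0.0379]
orientation: [-2.405, -2.016, 0.009]
force: [0.6, 0.3, -0.1]
opening: 0.071
```

Request:
jog_arm(steps=[[0, 0, 0, -0.02, 0, 0, 0], [0, 0, 0, -0.06, 0, 0, 0], [0, 0, 0, -0.12, 0, 0, 0]])

```text
t: 5.88
tool_pos: [0.6034, 0.1152, 0.1586]
orientation: [-2.403, -2.015, 0.013]
force: [0.7, -0.1, -0.6]
opening: 0.0926
```

```bash
python3 go.py .4218 -.151 .16 174.7
```

```text
t 5.88 p [0.6034 0.1152 0.1586] yaw 79.94 F [ 0.7 -0.1 -0.6] open 0.0926 q [ 0.11  0.22  1.52 -0.    1.41  0.28]
[-0.2938, -0.1323, 0.0007] [-0.01, -0.006, -1.654]
```

Request:
jog_arm(steps=[[0, -0.06, -0.026, 0, 0, 0, -0.18], [0, -0.12, -0.053, 0, 0, 0, -0.36], [0, -0.18, -0.08, 0, 0, 0, -0.54], [0, -0.24, -0.106, 0, 0, 0, -0.72], [0, -0.29, -0.132, 0, 0, 0, -0.9]])

```text
t: 6.5
tool_pos: [0.4369, -0.1299, 0.1625]
orientation: [-1.332, -2.839, 0.008]
force: [-0.2, -0.9, 0.4]
opening: 0.0931
```

```bash
python3 go.py .4218 -.151 .16 174.7;  python3 - <<'E'
from plant import robot; import cv2,numpy as np
a=robot.read_camera("side")["image"][:,:,::-1];b=robot.read_camera("top")["image"][:,:,::-1]
f=lambda i,x,y:cv2.resize(i[y:y+150,x:x+130],None,fx=3,fy=3)
cv2.imwrite("pics/s3.png",np.clip(np.hstack([f(a,310,150),f(b,220,100)])*1.5,0,255).astype(np.uint8))
E
```

```text
t 6.5 p [ 0.4369 -0.1299  0.1625] yaw 129.72 F [-0.2 -0.9  0.4] open 0.0931 q [-0.4  -0.22  1.96 -0.01  1.41 -1.09]
[-0.0066, -0.0251, 0.0027] [-0.006, -0.006, -0.785]
```

View pics/s3.png

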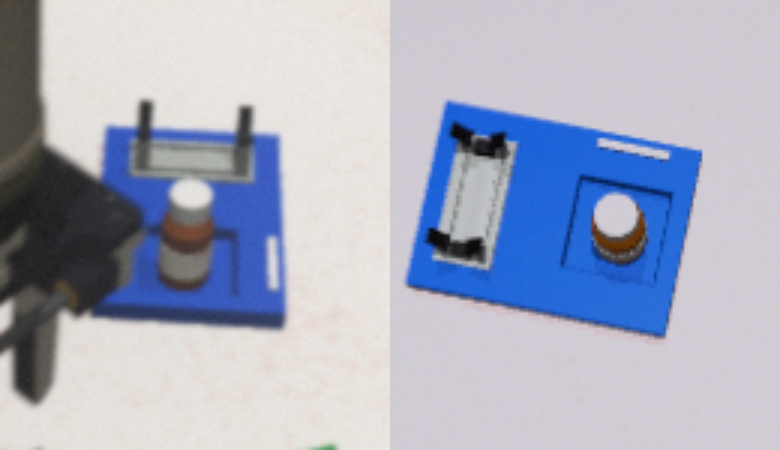

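The amber bottle stands upright inside the pocket, with its base at about (620,245) in the right half. The tube is next.

Request:
jog_arm(steps=[[0, -0.0066, -0.0251, 0.01, -0.003, -0.003, -0.18], [0, -0.0066, -0.0251, 0.02, -0.006, -0.006, -0.36], [0, -0.0066, -0.0251, 0.03, -0.006, -0.006, -0.54], [0, -0.0066, -0.0251, 0.04, -0.006, -0.006, -0.72], [0, -0.0066, -0.0251, 0.05, -0.006, -0.006, -0.785]])

```text
t: 7.22
tool_pos: [0.4209, -0.1531, 0.1137]
orientation: [0.145, 3.137, -0.003]
force: [0.4, -1.2, 0.3]
opening: 0.093
```

Request:
jog_arm(steps=[[0, 0, 0, 0, 0, 0, 0]])

```text
t: 7.35
tool_pos: [0.421, -0.1527, 0.1141]
orientation: [0.147, 3.137, -0.002]
force: [-0.7, -0.3, -0.2]
opening: 0.0928
```

```bash
python3 go.py .4218 -.151 .017 174.7
```

```text
t 7.35 p [ 0.421  -0.1527  0.1141] yaw 174.64 F [-0.7 -0.3 -0.2] open 0.0928 q [-0.46 -0.2   2.03 -0.    1.31 -1.94]
[-0.0006, 0.0019, 0.0971] [-0.001, 0.001, -0.001]
```

Request:
jog_arm(steps=[[0.4, -0.0006, 0.0019, 0.04, 0, 0, 0], [0.5, -0.0006, 0.0019, 0.075, 0, 0, 0], [0.5, -0.0006, 0.0019, 0.092, 0, 0, 0], [0.5, -0.0006, 0.0019, 0.097, 0, 0, 0], [0.5, -0.0006, 0.0019, 0.097, 0, 0, 0]], force=40)

```text
t: 7.98
tool_pos: [0.4225, -0.1512, 0.018]
orientation: [0.148, 3.136, -0.003]
force: [0.3, -0.6, 0.7]
opening: 0.0486
```

Request:
jog_arm(steps=[[1, 0, 0, 0, 0, 0, 0], [1, 0, 0, 0, 0, 0, 0], [1, 0, 0, 0, 0, 0, 0], [1, 0, 0, 0, 0, 0, 0], [1, 0, 0, 0, 0, 0, 0]])

```text
t: 8.6
tool_pos: [0.4227, -0.1513, 0.0183]
orientation: [0.148, 3.136, -0.003]
force: [-0.5, -0.2, 3.3]
opening: 0.0148
```

```bash
python3 go.py .4218 -.151 .13 174.7
python3 - <<'E'
from plant import robot; import cv2
c=robot.read_camera("side"); cv2.imwrite("pics/s4.png",c["image"][:,:,::-1])
E
```

```text
t 8.6 p [ 0.4227 -0.1513  0.0183] yaw 174.59 F [-0.5 -0.2  3.3] open 0.0148 q [-0.46 -0.06  2.1  -0.    1.1  -1.93]
[0.0007, -0.0, -0.1117] [-0.002, 0.002, -0.002]
```

View pics/s4.png

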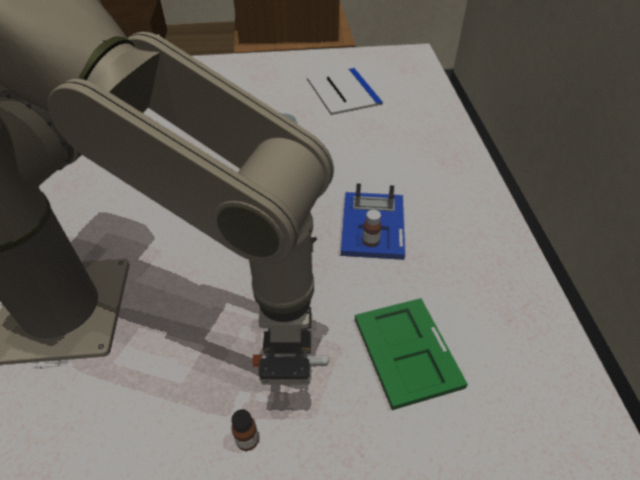

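The tube is gripped at its middle, at (285,360). I'm lifting it now.

Request:
jog_arm(steps=[[1, 0, 0, -0.02, 0, 0, 0], [1, 0, 0, -0.06, 0, 0, 0], [1, 0, 0, -0.11, 0, 0, 0], [1, 0, 0, -0.15, 0, 0, 0], [1, 0, 0, -0.15, 0, 0, 0]])

```text
t: 9.28
tool_pos: [0.4246, -0.152, 0.172]
orientation: [0.148, 3.13, -0.007]
force: [1.4, 0.3, -0.9]
opening: 0.0146
```

```bash
python3 go.py .6247 .2131 .16 169.8
```

```text
t 9.28 p [ 0.4246 -0.152   0.172 ] yaw 174.6 F [ 1.4  0.3 -0.9] open 0.0146 q [-0.46 -0.26  1.97 -0.    1.42 -1.93]
[-0.1648, 0.3824, 0.0118] [-0.004, 0.009, 0.084]
```

Request:
jog_arm(steps=[[1, -0.0245, 0.0571, 0.0, 0, 0, 0.01], [1, -0.049, 0.114, 0.0, 0, 0, 0.03], [1, -0.074, 0.172, 0.0, 0, 0, 0.05], [1, -0.098, 0.228, 0.0, 0, 0, 0.07], [1, -0.122, 0.285, 0.005, 0, 0.005, 0.084]])

```text
t: 9.9
tool_pos: [0.5731, 0.1221, 0.1654]
orientation: [0.28, 3.127, -0.007]
force: [1.2, -0.1, 0.8]
opening: 0.0147
```

```bash
python3 go.py .6247 .2131 .14 169.8
```

```text
t 9.9 p [0.5731 0.1221 0.1654] yaw 169.75 F [ 1.2 -0.1  0.8] open 0.0147 q [ 0.13  0.13  1.61 -0.01  1.4  -1.27]
[-0.0345, 0.0988, 0.025] [-0.004, 0.003, -0.001]
```

Request:
jog_arm(steps=[[1, -0.018, 0.05, 0.01, 0, 0, 0], [1, -0.03, 0.085, 0.02, 0, 0, 0], [1, -0.0345, 0.0988, 0.025, -0.004, 0.003, 0], [1, -0.0345, 0.0988, 0.035, -0.004, 0.003, 0], [1, -0.0345, 0.0988, 0.04, -0.004, 0.003, 0]])

```text
t: 10.52
tool_pos: [0.6239, 0.2114, 0.1237]
orientation: [-0.282, -3.127, 0.002]
force: [-1.3, -0.5, 0.3]
opening: 0.015
```

Request:
jog_arm(steps=[[1, 0, 0, 0, 0, 0, 0]])

```text
t: 10.65
tool_pos: [0.6234, 0.2101, 0.1233]
orientation: [-0.284, -3.126, 0.003]
force: [-0.2, 0.6, -0.0]
opening: 0.0151
```

```bash
python3 go.py .6247 .2131 .1 169.8
python3 - <<'E'
from plant import robot; import cv2,numpy as np
for n in("side","top"): np.savez(n+"5.npz",**robot.read_camera(n))
a=np.load("side5.npz")["image"][:,:,::-1];b=np.load("top5.npz")["image"][:,:,::-1]
f=lambda i,x,y:cv2.resize(i[y:y+150,x:x+130],None,fx=3,fy=3)
cv2.imwrite("pics/s5.png",np.clip(np.hstack([f(a,310,130),f(b,200,100)])*1.5,0,255).astype(np.uint8))
E
```

```text
t 10.65 p [0.6234 0.2101 0.1233] yaw 169.61 F [-0.2  0.6 -0. ] open 0.0151 q [ 0.25  0.36  1.43 -0.    1.36 -1.14]
[-0.0008, 0.0033, 0.0233] [-0.002, -0.002, -0.003]
```

View pics/s5.png

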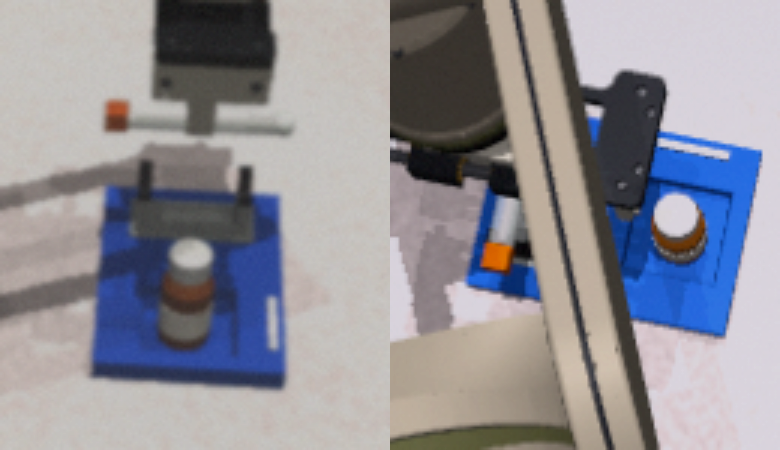

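The tube hangs above the clip: cap at (117,115), tip at (292,127), and jaws at (146,180) and (245,187) in the left half. I'll compare these with the clip.

Run:
```python
from h import *
s=dict(np.load("side5.npz"));t=dict(np.load("top0.npz"));s0=dict(np.load("side0.npz"))
e=onz(s,[[310+105/3,130+113/3],[310+295/3,130+128/3]],.113); print(e,e.mean(0),np.degrees(np.arctan2(*(e[1]-e[0])[1::-1])),np.linalg.norm(e[0]-e[1]))
M=R.from_euler('z',-10.2,degrees=True).as_matrix()
P=np.array([.6247,.2131,.036])+np.array([[x,y,.021] for x in(-.036,.036) for y in(-.019,.019)])@M.T
I=t["image"][:,:,::-1].copy();J=s0["image"][:,:,::-1].copy()
def cr(c,I,x,y,w,h,f):
    o=np.clip(cv2.resize(I[y:y+h,x:x+w],None,fx=f,fy=f,interpolation=cv2.INTER_CUBIC)*1.8,0,255).astype(np.uint8)
    for p in proj(c,P): cv2.circle(o,tuple(int(v) for v in ((p-[x,y]+.5)*f-.5)),2,(0,255,255),-1)
    return o
cv2.imwrite("pics/jaw.png",np.hstack([cr(t,I,225,130,45,70,8),cr(s0,J,340,175,45,70,8)]))
```

```text
[[0.56059637 0.2236382  0.113     ]
 [0.68712907 0.19441213 0.113     ]] [0.62386272 0.20902516 0.113     ] -13.005886360851749 0.1298641091704218
```

View pics/jaw.png

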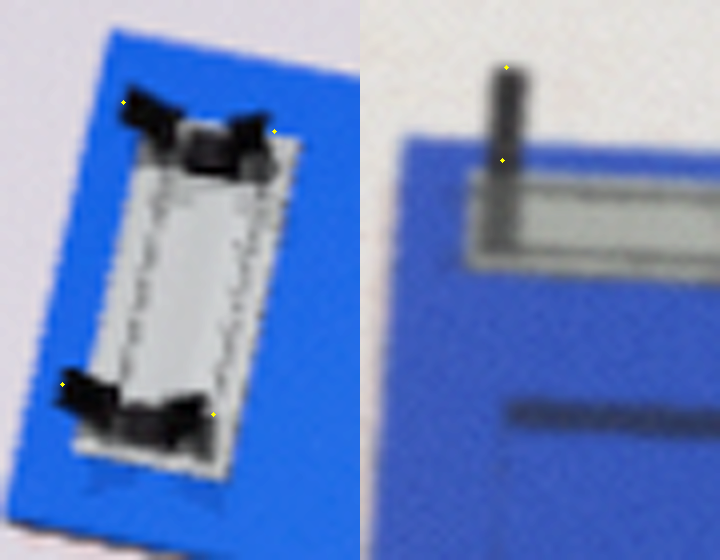

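The projected jaw tops land on the real ones, so the clip pose is good. I'll correct by about 3.5 mm in y, lower to the mouth, then press.

Request:
jog_arm(steps=[[1, -0.001, 0.0035, 0.01, 0, 0, 0.01], [1, -0.001, 0.0035, 0.025, 0, 0, 0.01], [1, -0.001, 0.0035, 0.038, 0, 0, 0.01], [1, -0.001, 0.0035, 0.04, 0, 0, 0.01], [1, -0.001, 0.0035, 0.04, 0, 0, 0.01]], force=50)

```text
t: 11.38
tool_pos: [0.6251, 0.2135, 0.0836]
orientation: [-0.299, -3.125, 0.003]
force: [-0.4, 0.7, 0.4]
opening: 0.0146
```

```bash
python3 go.py .6247 .213 .055 169.8 .6247 .213 .0463 169.8
```

```text
t 11.38 p [0.6251 0.2135 0.0836] yaw 169.05 F [-0.4  0.7  0.4] open 0.0146 q [ 0.25  0.4   1.45 -0.    1.3  -1.13]
[0.0003, -0.0006, 0.0286] [-0.002, -0.002, -0.013]
[0.0003, -0.0005, 0.0373] [-0.002, -0.002, -0.013]
```

Request:
jog_arm(steps=[[1, 0, 0, 0.008, 0, 0, -0.013], [1, 0, 0, 0.015, 0, 0, -0.013], [1, 0, 0, 0.02, 0, 0, -0.013], [1, 0, 0, 0.024, 0, 0, -0.013], [1, 0, 0, 0.028, 0, 0, -0.013]])

```text
t: 12.0
tool_pos: [0.6258, 0.2138, 0.0567]
orientation: [-0.279, -3.128, 0.001]
force: [-1.2, 0.0, 5.7]
opening: 0.0148
```

Request:
jog_arm(steps=[[1, 0, 0, 0.003, 0, 0, 0], [1, 0, 0, 0.006, 0, 0, 0]])

```text
t: 12.25
tool_pos: [0.6263, 0.2139, 0.0511]
orientation: [0.28, 3.129, -0.001]
force: [-0.7, -0.3, 1.5]
opening: 0.0149
```

```bash
python3 go.py .6247 .213 .0463 169.8
```

```text
t 12.25 p [0.6263 0.2139 0.0511] yaw 169.79 F [-0.7 -0.3  1.5] open 0.0149 q [ 0.25  0.44  1.46 -0.    1.24 -1.14]
[0.0014, -0.0012, 0.0048] [-0.001, 0.0, -0.0]
```

Request:
jog_arm(steps=[[1, 0, 0, 0.002, 0, 0, 0], [1, 0, 0, 0.003, 0, 0, 0]])

```text
t: 12.5
tool_pos: [0.6261, 0.2137, 0.0476]
orientation: [-0.28, -3.129, 0.001]
force: [0.0, -0.2, 0.3]
opening: 0.0148
```

Request:
jog_arm(steps=[[1, 0, 0, 0.001, 0, 0, 0], [1, 0, 0, 0.002, 0, 0, 0]])

```text
t: 12.75
tool_pos: [0.626, 0.2137, 0.0462]
orientation: [-0.28, -3.129, 0.002]
force: [-5.1, -1.8, 10.8]
opening: 0.0148
```

Request:
jog_arm(steps=[[1, 0, 0, 0.001, 0, 0, 0], [1, 0, 0, 0.001, 0, 0, 0]])

```text
t: 13.0
tool_pos: [0.6261, 0.2137, 0.0462]
orientation: [-0.28, -3.129, 0.002]
force: [-5.1, -1.3, 8.6]
opening: 0.0144
```

```bash
cat > look.py <<'E'
import sys; from h import *
from plant import robot
n=sys.argv[1]; x1,y1,x2,y2=map(int,sys.argv[2:6])
for k in("side","top"): np.savez(k+n+".npz",**robot.read_camera(k))
f=lambda i,x,y:cv2.resize(i[y:y+150,x:x+130],None,fx=3,fy=3,interpolation=cv2.INTER_CUBIC)
a=np.load("side%s.npz"%n)["image"][:,:,::-1];b=np.load("top%s.npz"%n)["image"][:,:,::-1]
cv2.imwrite("pics/l%s.png"%n,np.clip(np.hstack([f(a,x1,y1),f(b,x2,y2)])*1.5,0,255).astype(np.uint8))
E
python3 look.py 6 310 130 200 100; python3 go.py
```

```text
t 13.1 p [0.626  0.2137 0.0462] yaw 169.79 F [-4.1 -1.8  8.8] open 0.015 q [ 0.25  0.44  1.47 -0.    1.23 -1.14]
```

View pics/l6.png

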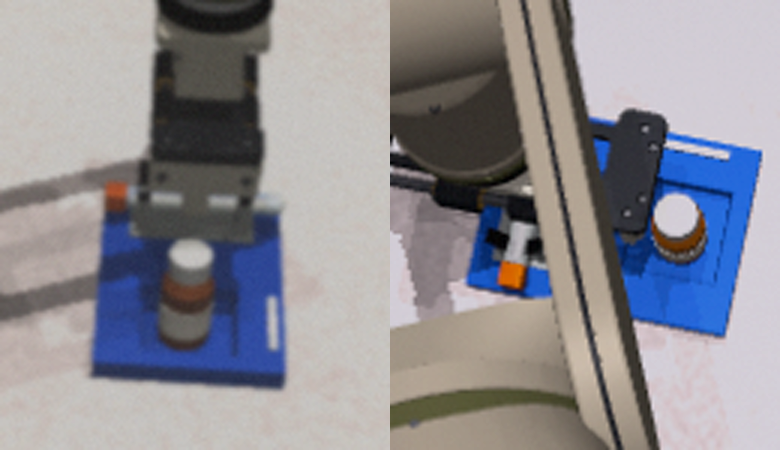

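The tube sits low between the jaws: cap at (117,195), tip at (270,203). I'll press a little harder to be sure it is home.

Request:
jog_arm(steps=[[1, 0, 0, 0.002, 0, 0, 0], [1, 0, 0, 0.003, 0, 0, 0], [1, 0, 0, 0.003, 0, 0, 0]])

```text
t: 13.48
tool_pos: [0.6261, 0.2137, 0.046]
orientation: [-0.279, -3.129, 0.002]
force: [-11.1, -3.7, 20.1]
opening: 0.0144
```

```bash
python3 go.py
```

```text
t 13.47 p [0.6261 0.2137 0.046 ] yaw 169.8 F [-11.1  -3.7  20.1] open 0.0144 q [ 0.25  0.44  1.47 -0.    1.23 -1.14]
```

It stays put at 20 N, so it's on the stops. Releasing now.

Request:
jog_arm(steps=[[0.6, 0, 0, 0, 0, 0, 0], [0.5, 0, 0, 0, 0, 0, 0], [0.5, 0, 0, 0, 0, 0, 0], [0.5, 0, 0, 0, 0, 0, 0]])

```text
t: 13.98
tool_pos: [0.6259, 0.2137, 0.0455]
orientation: [-0.279, -3.128, 0.002]
force: [0.6, -0.6, 1.1]
opening: 0.0458
```

Request:
jog_arm(steps=[[0.5, 0, 0, -0.01, 0, 0, 0], [0.5, 0, 0, -0.04, 0, 0, 0], [0.4, 0, 0, -0.08, 0, 0, 0], [0, 0, 0, -0.12, 0, 0, 0], [0, 0, 0, -0.12, 0, 0, 0]])

```text
t: 14.6
tool_pos: [0.6289, 0.2146, 0.1715]
orientation: [0.279, 3.122, 0.002]
force: [0.1, 0.1, 0.1]
opening: 0.0714
```

```bash
python3 go.py .416 .1466 .16 101
```

```text
t 14.6 p [0.6289 0.2146 0.1715] yaw 169.8 F [0.1 0.1 0.1] open 0.0714 q [ 0.25  0.33  1.37 -0.    1.43 -1.14]
[0.1976, -0.1046, 0.0098] [0.006, 0.005, 1.201]
```

Request:
jog_arm(steps=[[0, 0.05, -0.026, 0.0, 0, 0, 0.18], [0, 0.1, -0.053, 0.0, 0, 0, 0.36], [0, 0.15, -0.079, 0.003, 0, 0, 0.54], [0, 0.198, -0.105, 0.006, 0, 0, 0.72], [0, 0.198, -0.105, 0.01, 0, 0, 0.9]])

```text
t: 15.22
tool_pos: [0.4111, 0.1452, 0.1578]
orientation: [1.618, 2.688, 0.004]
force: [0.1, 0.2, 0.3]
opening: 0.0927
```

```bash
python3 go.py .416 .1466 .13 101; python3 look.py 7 310 130 200 100
```

```text
t 15.22 p [0.4111 0.1452 0.1578] yaw 117.9 F [0.1 0.2 0.3] open 0.0927 q [ 0.22 -0.29  2.02 -0.    1.4  -0.26]
[-0.001, 0.0048, 0.0279] [0.004, 0.001, 0.295]
```

View pics/l7.png

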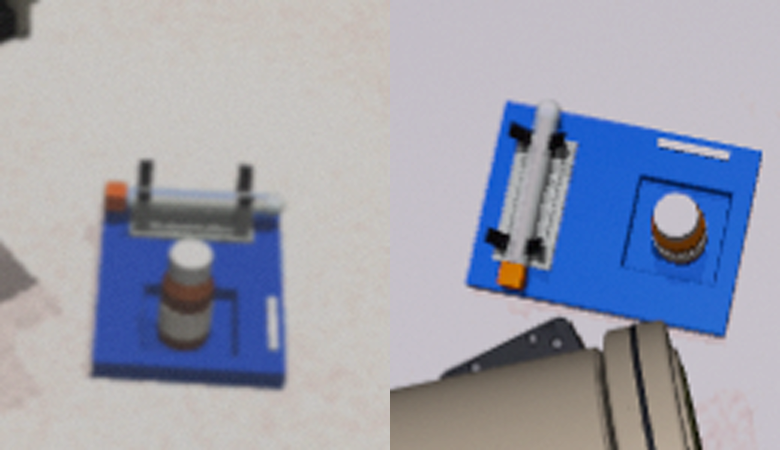

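The tube is seated: tip at (548,100), cap end at (511,290), and the amber bottle is still standing. I'll check height and centring across the two views.

Run:
```python
from h import *
t=dict(np.load("top7.npz"));s=dict(np.load("side7.npz"))
f=lambda i,x,y,w,h,k:np.clip(cv2.resize(i[y:y+h,x:x+w],None,fx=k,fy=k,interpolation=cv2.INTER_CUBIC)*1.6,0,255).astype(np.uint8)
M=R.from_euler('z',-10.2,degrees=True).as_matrix();C=np.array([.6247,.2131,.036])
def d(c,o,x,y,k):
    P=C+np.array([[-.065,0,0],[.065,0,0],[-.036,0,0],[.036,0,0]])@M.T
    for p in proj(c,P): cv2.circle(o,tuple(int(v) for v in ((p-[x,y]+.5)*k-.5)),2,(0,255,255),-1)
    return o
cv2.imwrite("pics/tube7.png",np.hstack([d(t,f(t["image"][:,:,::-1],225,125,50,80,7),225,125,7),d(s,f(s["image"][:,:,::-1],340,160,64,80,7),340,160,7)]))
e=onz(t,[[200+(548-390)/3,100+99/3],[200+(511-390)/3,100+290/3]],.036); print(e,((e.mean(0)-C)@M))
e=onz(s,[[310+105/3,130+194/3],[310+284/3,130+203/3]],.036); print(e,((e.mean(0)-C)@M))
```

```text
[[0.68922634 0.20420593 0.036     ]
 [0.55858525 0.22477829 0.036     ]] [-1.02817424e-03  1.22946602e-03  3.46944695e-17]
[[0.56350306 0.22663417 0.036     ]
 [0.6911105  0.20393434 0.036     ]] [2.17878375e-03 2.61135465e-03 3.46944695e-17]
```

View pics/tube7.png

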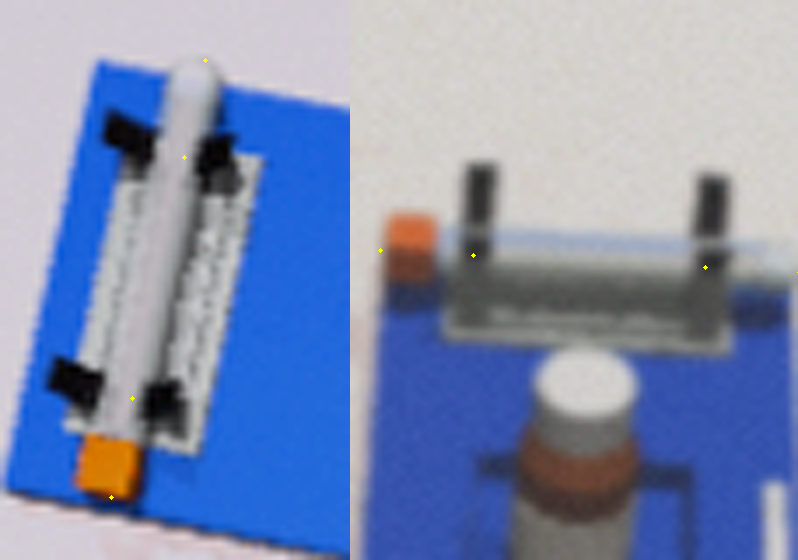

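The tube is on the clip axis to within 2 mm in both views, centred lengthwise and at home height. On to the jar.

Request:
jog_arm(steps=[[0, -0.001, 0.0048, 0.01, 0, 0, 0.18], [0, -0.001, 0.0048, 0.02, 0.004, 0, 0.295], [0, -0.001, 0.0048, 0.028, 0.004, 0, 0.295], [0, -0.001, 0.0048, 0.028, 0.004, 0, 0.295]], force=15)

```text
t: 15.82
tool_pos: [0.4189, 0.1473, 0.1303]
orientation: [1.988, 2.431, 0.0]
force: [-0.3, 0.1, 0.9]
opening: 0.0932
```

```bash
python3 go.py .416 .1466 .033 101
```

```text
t 15.82 p [0.4189 0.1473 0.1303] yaw 101.45 F [-0.3  0.1  0.9] open 0.0932 q [ 0.22 -0.23  2.03 -0.    1.34  0.02]
[-0.0, -0.0031, 0.0973] [0.001, 0.001, 0.008]
```

Request:
jog_arm(steps=[[0, 0, -0.003, 0.04, 0, 0, 0.008], [0, 0, -0.003, 0.075, 0, 0, 0.008], [0, 0, -0.003, 0.093, 0, 0, 0.008], [0, 0, -0.003, 0.097, 0, 0, 0.008], [0.4, 0, -0.003, 0.097, 0, 0, 0.008]])

```text
t: 16.45
tool_pos: [0.4167, 0.1468, 0.034]
orientation: [1.995, 2.424, 0.001]
force: [-0.6, 0.6, 0.2]
opening: 0.0868
```

Request:
jog_arm(steps=[[1, 0, 0, 0, 0, 0, 0], [1, 0, 0, 0, 0, 0, 0], [1, 0, 0, 0, 0, 0, 0], [1, 0, 0, 0, 0, 0, 0], [1, 0, 0, 0, 0, 0, 0]])

```text
t: 17.08
tool_pos: [0.4167, 0.1468, 0.0341]
orientation: [1.995, 2.424, 0.001]
force: [0.1, 0.6, 1.6]
opening: 0.0446
```

Request:
jog_arm(steps=[[1, 0, 0, 0, 0, 0, 0], [1, 0, 0, 0, 0, 0, 0]])

```text
t: 17.32
tool_pos: [0.4167, 0.1468, 0.0341]
orientation: [1.995, 2.424, 0.001]
force: [0.3, -0.3, 1.2]
opening: 0.0446
```

```bash
python3 go.py
```

```text
t 17.32 p [0.4167 0.1468 0.0341] yaw 101.07 F [ 0.3 -0.3  1.2] open 0.0446 q [ 0.22 -0.1   2.11 -0.    1.14  0.03]
```

Request:
jog_arm(steps=[[1, 0, 0, -0.015, 0, 0, 0], [1, 0, 0, -0.05, 0, 0, 0], [1, 0, 0, -0.09, 0, 0, 0], [1, 0, 0, -0.11, 0, 0, 0], [1, 0, 0, -0.11, 0, 0, 0]])

```text
t: 17.95
tool_pos: [0.418, 0.1473, 0.1468]
orientation: [1.993, 2.421, 0.007]
force: [0.4, -1.5, -0.9]
opening: 0.0444
```

```bash
python3 go.py .631 -.1942 .13 101.1
```

```text
t 17.95 p [0.418  0.1473 0.1468] yaw 101.08 F [ 0.4 -1.5 -0.9] open 0.0444 q [ 0.22 -0.26  2.02 -0.    1.37  0.03]
[-0.376, 0.1433, 0.0182] [0.007, 0.001, -0.0]
```

Request:
jog_arm(steps=[[1, -0.05, 0.019, 0.0, 0, 0, 0], [1, -0.105, 0.04, 0.0, 0, 0, 0], [1, -0.16, 0.061, 0.0, 0, 0, 0], [1, -0.215, 0.082, 0.0, 0, 0, 0], [1, -0.27, 0.103, 0.0, 0.004, 0, 0]])

```text
t: 18.58
tool_pos: [0.5709, -0.0995, 0.1463]
orientation: [1.996, 2.425, 0.001]
force: [0.3, 0.1, -0.4]
opening: 0.0449
```

```bash
python3 go.py .631 -.1942 .12 101.1
```

```text
t 18.57 p [ 0.5709 -0.0995  0.1463] yaw 101.07 F [ 0.3  0.1 -0.4] open 0.0449 q [-0.26  0.13  1.65  0.    1.36 -0.45]
[-0.1045, 0.0408, 0.0263] [0.001, 0.0, -0.001]
```

Request:
jog_arm(steps=[[1, -0.05, 0.02, 0.0, 0, 0, 0], [1, -0.09, 0.035, 0.0, 0, 0, 0], [1, -0.1045, 0.041, 0.02, 0, 0, 0], [1, -0.1045, 0.041, 0.05, 0, 0, 0], [1, -0.1045, 0.041, 0.066, 0, 0, 0]])

```text
t: 19.2
tool_pos: [0.6293, -0.1936, 0.0766]
orientation: [-1.995, -2.422, 0.001]
force: [-1.1, 0.6, -1.9]
opening: 0.0446
```

Request:
jog_arm(steps=[[1, 0, 0, 0, 0, 0, 0]])

```text
t: 19.32
tool_pos: [0.6277, -0.1928, 0.0743]
orientation: [-1.992, -2.419, 0.003]
force: [0.5, 0.6, -0.3]
opening: 0.045
```

```bash
python3 go.py .631 -.1942 .0395 101.1; python3 look.py 8 340 265 360 100
```

```text
t 19.32 p [ 0.6277 -0.1928  0.0743] yaw 101.06 F [ 0.5  0.6 -0.3] open 0.045 q [-0.38  0.41  1.46  0.    1.28 -0.57]
[-0.0022, 0.0032, 0.0347] [-0.007, -0.005, -0.001]
```

View pics/l8.png

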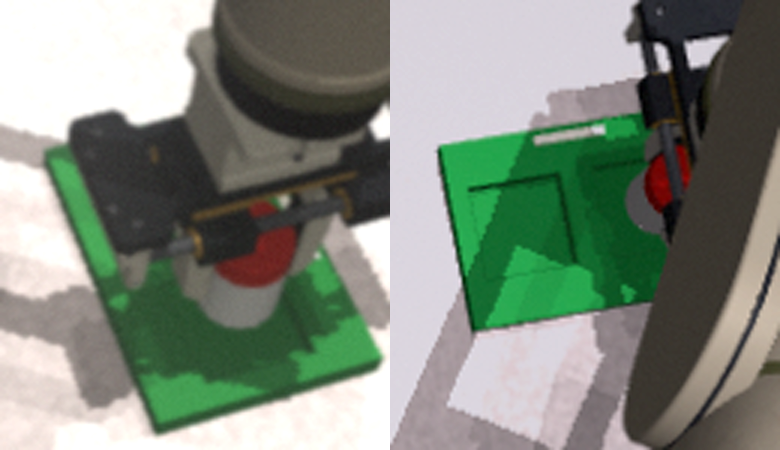

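The jar, at (250,280), is upright over the pocket nearest the side camera. I'm lowering it.

Request:
jog_arm(steps=[[1, -0.0022, 0.0032, 0.015, -0.003, -0.003, 0], [1, -0.0022, 0.0032, 0.028, -0.007, -0.005, 0], [1, -0.0022, 0.0032, 0.034, -0.007, -0.005, 0], [1, -0.0022, 0.0032, 0.035, -0.007, -0.005, 0], [1, -0.0022, 0.0032, 0.035, -0.007, -0.005, 0]])

```text
t: 20.05
tool_pos: [0.6325, -0.1948, 0.0417]
orientation: [1.995, 2.422, 0.002]
force: [-0.1, -0.1, 0.0]
opening: 0.0445
```

Request:
jog_arm(steps=[[0.4, 0, 0, 0, 0, 0, 0], [0.2, 0, 0, 0, 0, 0, 0], [0.1, 0, 0, 0, 0, 0, 0], [0, 0, 0, 0, 0, 0, 0], [0, 0, 0, 0, 0, 0, 0]])

```text
t: 20.68
tool_pos: [0.6325, -0.1948, 0.0417]
orientation: [1.995, 2.423, 0.002]
force: [-0.1, -1.1, -0.0]
opening: 0.0898
```

Request:
jog_arm(steps=[[0, 0, 0, -0.015, 0, 0, 0], [0, 0, 0, -0.05, 0, 0, 0], [0, 0, 0, -0.1, 0, 0, 0], [0, 0, 0, -0.13, 0, 0, 0]])

```text
t: 21.18
tool_pos: [0.6333, -0.1951, 0.1764]
orientation: [1.992, 2.419, 0.004]
force: [1.2, -0.1, 0.2]
opening: 0.0933
```

```bash
python3 go.py .3634 .271 .17 101.1
```

```text
t 21.18 p [ 0.6333 -0.1951  0.1764] yaw 101.06 F [ 1.2 -0.1  0.2] open 0.0933 q [-0.38  0.32  1.37  0.    1.44 -0.57]
[0.5092, -0.1755, 0.0028] [0.007, 0.004, -0.001]
```

Request:
jog_arm(steps=[[0, 0.055, -0.019, 0, 0, 0, 0], [0, 0.11, -0.038, 0, 0, 0, 0], [0, 0.165, -0.057, 0, 0, 0, 0], [0, 0.22, -0.076, 0, 0, 0, 0], [0, 0.28, -0.097, 0, 0, 0, 0]])

```text
t: 21.8
tool_pos: [0.4842, 0.0615, 0.1758]
orientation: [1.992, 2.417, 0.007]
force: [0.9, -0.1, -0.1]
opening: 0.0927
```

```bash
python3 go.py .3634 .271 .16 101.1; python3 look.py 9 340 265 360 100
```

```text
t 21.8 p [0.4842 0.0615 0.1758] yaw 101.02 F [ 0.9 -0.1 -0.1] open 0.0927 q [ 0.02 -0.15  1.87 -0.    1.41 -0.17]
[0.2288, -0.0787, 0.014] [0.009, 0.005, -0.001]
```

View pics/l9.png

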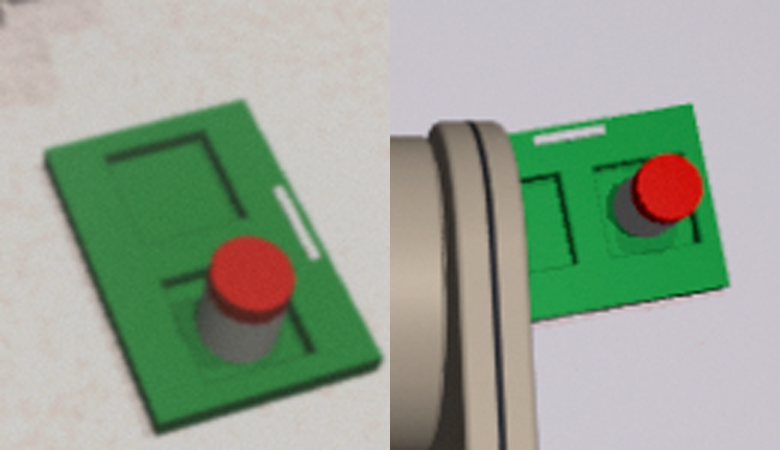

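The jar stands in its pocket, with its base at about (240,335) on the left and (640,213) on the right. Now the dropper.

Request:
jog_arm(steps=[[0, 0.055, -0.019, 0, 0.004, 0, 0], [0, 0.11, -0.038, 0, 0.009, 0.005, 0], [0, 0.165, -0.057, 0.005, 0.009, 0.005, 0], [0, 0.21, -0.072, 0.01, 0.009, 0.005, 0], [0, 0.229, -0.079, 0.014, 0.009, 0.005, 0]])

```text
t: 22.52
tool_pos: [0.3596, 0.2753, 0.1612]
orientation: [-1.987, -2.43, -0.004]
force: [0.8, -0.3, 0.1]
opening: 0.0931
```

Request:
jog_arm(steps=[[0, 0, 0, 0, 0, 0, 0]])

```text
t: 22.65
tool_pos: [0.3593, 0.2761, 0.1618]
orientation: [-1.985, -2.433, -0.004]
force: [0.5, -0.6, 0.1]
opening: 0.0927
```

```bash
python3 go.py .3634 .271 .03 101.1
```

```text
t 22.65 p [0.3593 0.2761 0.1618] yaw 101.59 F [ 0.5 -0.6  0.1] open 0.0927 q [ 0.54 -0.24  1.97  0.    1.4   0.34]
[-0.0062, 0.0029, 0.1318] [0.001, -0.003, 0.009]
```

Request:
jog_arm(steps=[[0, -0.006, 0.003, 0.04, 0, -0.003, 0.009], [0, -0.006, 0.003, 0.09, 0, -0.003, 0.009], [0, -0.006, 0.003, 0.12, 0, -0.003, 0.009], [0, -0.006, 0.003, 0.131, 0, -0.003, 0.009], [0.4, -0.006, 0.003, 0.131, 0, -0.003, 0.009]], force=12)

```text
t: 23.28
tool_pos: [0.3641, 0.2707, 0.0312]
orientation: [1.997, 2.424, 0.001]
force: [0.3, -0.1, 0.7]
opening: 0.0869
```

Request:
jog_arm(steps=[[1, 0, 0, 0, 0, 0, 0], [1, 0, 0, 0, 0, 0, 0], [1, 0, 0, 0, 0, 0, 0], [1, 0, 0, 0, 0, 0, 0], [1, 0, 0, 0, 0, 0, 0]])

```text
t: 23.9
tool_pos: [0.3641, 0.2708, 0.0313]
orientation: [1.997, 2.424, 0.001]
force: [-0.1, 0.1, 0.5]
opening: 0.038
```

Request:
jog_arm(steps=[[1, 0, 0, 0, 0, 0, 0], [1, 0, 0, 0, 0, 0, 0], [1, 0, 0, 0, 0, 0, 0], [1, 0, 0, 0, 0, 0, 0]])

```text
t: 24.4
tool_pos: [0.3641, 0.2708, 0.0313]
orientation: [1.997, 2.424, 0.001]
force: [0.3, 0.1, -0.4]
opening: 0.0275
```

```bash
python3 go.py; python3 look.py 10 180 120 150 200
```

```text
t 24.4 p [0.3641 0.2708 0.0313] yaw 101.03 F [ 0.3  0.1 -0.4] open 0.0275 q [ 0.53 -0.06  2.08 -0.    1.13  0.33]
```

View pics/l10.png

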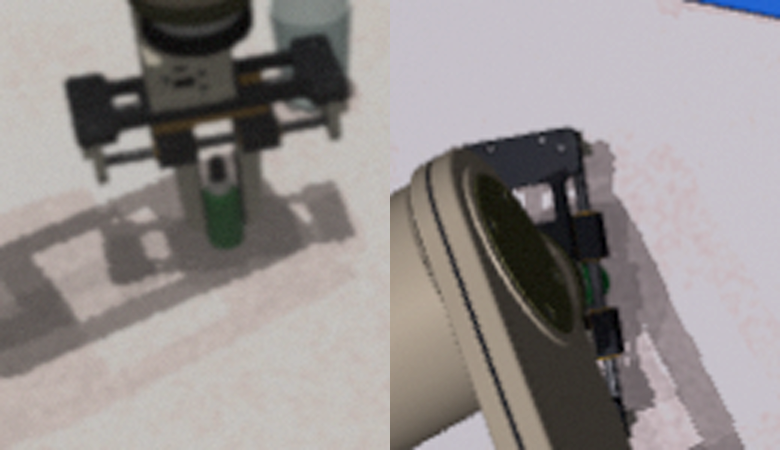

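The dropper is gripped upright at (222,210), and the opening of 27.5 mm fits it. I'm lifting it and carrying it over.

Request:
jog_arm(steps=[[1, 0, 0, -0.015, 0, 0, 0], [1, 0, 0, -0.05, 0, 0, 0], [1, 0, 0, -0.09, 0, 0, 0], [1, 0, 0, -0.12, 0, 0, 0], [1, 0, 0, -0.13, 0, 0, 0]])

```text
t: 25.12
tool_pos: [0.3652, 0.2715, 0.1644]
orientation: [1.996, 2.423, 0.008]
force: [-0.9, -0.2, -0.6]
opening: 0.0276
```

```bash
python3 go.py .614 -.1078 .15 101.1
```

```text
t 25.12 p [0.3652 0.2715 0.1644] yaw 101.03 F [-0.9 -0.2 -0.6] open 0.0276 q [ 0.53 -0.24  1.97 -0.    1.41  0.33]
[-0.4199, 0.1715, 0.0147] [0.005, -0.001, -0.001]
```

Request:
jog_arm(steps=[[1, -0.055, 0.022, 0, 0, 0, 0], [1, -0.11, 0.045, 0, 0.005, 0, 0], [1, -0.165, 0.067, 0, 0.005, 0, 0], [1, -0.22, 0.09, 0, 0.005, 0, 0], [1, -0.275, 0.112, 0, 0.005, 0, 0]])

```text
t: 25.75
tool_pos: [0.5281, 0.0212, 0.1639]
orientation: [-1.997, -2.423, -0.001]
force: [0.1, -0.2, -0.8]
opening: 0.0274
```

```bash
python3 go.py .614 -.1078 .15 101.1
```

```text
t 25.75 p [0.5281 0.0212 0.1639] yaw 101.02 F [ 0.1 -0.2 -0.8] open 0.0274 q [-0.06 -0.02  1.77  0.    1.39 -0.25]
[-0.1431, 0.0596, 0.0136] [-0.001, -0.002, -0.001]
```

Request:
jog_arm(steps=[[1, -0.055, 0.023, 0, 0, 0, 0], [1, -0.11, 0.046, 0.005, 0, 0, 0], [1, -0.135, 0.056, 0.014, 0, 0, 0], [1, -0.143, 0.0595, 0.04, 0, 0, 0], [1, -0.143, 0.0595, 0.07, 0, 0, 0]])

```text
t: 26.38
tool_pos: [0.6138, -0.1087, 0.0922]
orientation: [-1.998, -2.422, -0.001]
force: [0.1, 0.6, -0.6]
opening: 0.0277
```

Request:
jog_arm(steps=[[1, 0, 0, 0.005, 0, 0, 0]])

```text
t: 26.5
tool_pos: [0.6112, -0.1082, 0.0834]
orientation: [-1.995, -2.417, 0.004]
force: [-0.8, -0.5, -0.9]
opening: 0.0277
```

```bash
python3 go.py .614 -.1078 .036 101.1; python3 look.py 11 340 240 360 100
```

```text
t 26.5 p [ 0.6112 -0.1082  0.0834] yaw 100.93 F [-0.8 -0.5 -0.9] open 0.0277 q [-0.26  0.31  1.57  0.    1.28 -0.45]
[-0.0004, 0.0031, 0.0474] [-0.007, -0.005, -0.003]
```

View pics/l11.png

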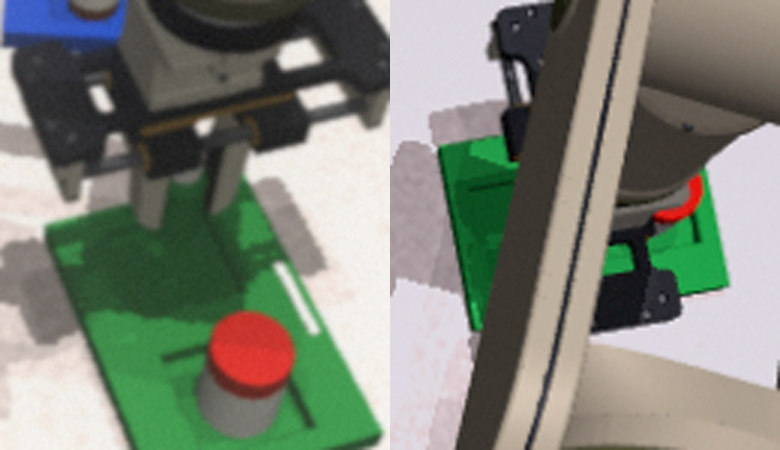

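The dropper is between the fingers at about (188,165), green on green, over the free pocket. The opening still reads 27.7 mm. I'm lowering it.

Request:
jog_arm(steps=[[1, -0.0004, 0.003, 0.018, -0.004, -0.003, 0], [1, -0.0004, 0.003, 0.034, -0.007, -0.005, 0], [1, -0.0004, 0.003, 0.044, -0.007, -0.005, 0], [1, -0.0004, 0.003, 0.047, -0.007, -0.005, 0], [1, -0.0004, 0.003, 0.048, -0.007, -0.005, 0]])

```text
t: 27.22
tool_pos: [0.6157, -0.1082, 0.038]
orientation: [1.997, 2.42, 0.002]
force: [0.5, 0.1, -0.5]
opening: 0.0281
```

```bash
python3 go.py .614 -.1078 .036 101.1
```

```text
t 27.23 p [ 0.6157 -0.1082  0.038 ] yaw 100.95 F [ 0.5  0.1 -0.5] open 0.0281 q [-0.26  0.36  1.59 -0.    1.19 -0.45]
[0.0007, -0.0016, 0.002] [0.004, 0.002, -0.003]
```

Request:
jog_arm(steps=[[1, 0, 0, 0.002, 0, 0, 0], [1, 0, 0, 0.002, 0, 0, 0]])

```text
t: 27.48
tool_pos: [0.6159, -0.1082, 0.0363]
orientation: [1.997, 2.42, 0.003]
force: [0.0, -0.0, -0.5]
opening: 0.0278
```

Request:
jog_arm(steps=[[0.6, 0, 0, 0, 0, 0, 0], [0.5, 0, 0, 0, 0, 0, 0], [0.3, 0, 0, 0, 0, 0, 0], [0.2, 0, 0, 0, 0, 0, 0], [0.2, 0, 0, 0, 0, 0, 0]])

```text
t: 28.1
tool_pos: [0.6159, -0.1082, 0.0363]
orientation: [1.997, 2.42, 0.003]
force: [0.3, -0.4, -0.2]
opening: 0.0713
```

Request:
jog_arm(steps=[[0.2, 0, 0, -0.015, 0, 0, 0], [0, 0, 0, -0.06, 0, 0, 0], [0, 0, 0, -0.12, 0, 0, 0], [0, 0, 0, -0.16, 0, 0, 0]])

```text
t: 28.6
tool_pos: [0.6163, -0.1083, 0.2011]
orientation: [1.994, 2.417, 0.006]
force: [0.1, -0.4, 1.2]
opening: 0.0924
```

```bash
python3 go.py .33 -.02 .25 101
```

```text
t 28.6 p [ 0.6163 -0.1083  0.2011] yaw 100.94 F [ 0.1 -0.4  1.2] open 0.0924 q [-0.26  0.21  1.46 -0.    1.46 -0.45]
[0.1408, -0.2639, -0.0516] [0.008, 0.004, -0.001]
```

Request:
jog_arm(steps=[[0, 0.028, -0.053, -0.01, 0, 0, 0], [0, 0.056, -0.106, -0.02, 0, 0, 0], [0, 0.084, -0.158, -0.03, 0, 0, 0], [0, 0.112, -0.21, -0.04, 0, 0, 0], [0, 0.14, -0.26, -0.05, 0, 0, 0]])

```text
t: 29.22
tool_pos: [0.3324, -0.0196, 0.2496]
orientation: [1.993, 2.415, 0.007]
force: [0.6, -0.7, 1.0]
opening: 0.093
```

Request:
jog_arm(steps=[[0, 0, 0, 0, 0, 0, 0], [0, 0, 0, 0, 0, 0, 0]])

```text
t: 29.48
tool_pos: [0.333, -0.0197, 0.2509]
orientation: [1.991, 2.413, 0.01]
force: [0.6, -0.8, 0.6]
opening: 0.0932
```

```bash
python3 go.py; python3 look.py 12 340 240 360 100
python3 - <<'E'
from h import *
for n in("side","top"): cv2.imwrite(f"pics/{n}12.png",np.load(n+"12.npz")["image"][:,:,::-1])
E
```

```text
t 29.48 p [ 0.333  -0.0197  0.2509] yaw 100.95 F [ 0.6 -0.8  0.6] open 0.0932 q [-0.21 -0.68  2.12 -0.    1.68 -0.4 ]
```

View pics/l12.png

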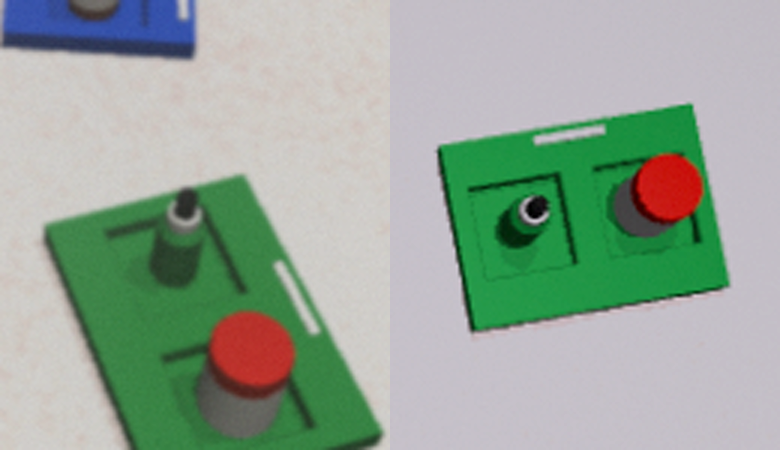

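View pics/side12.png

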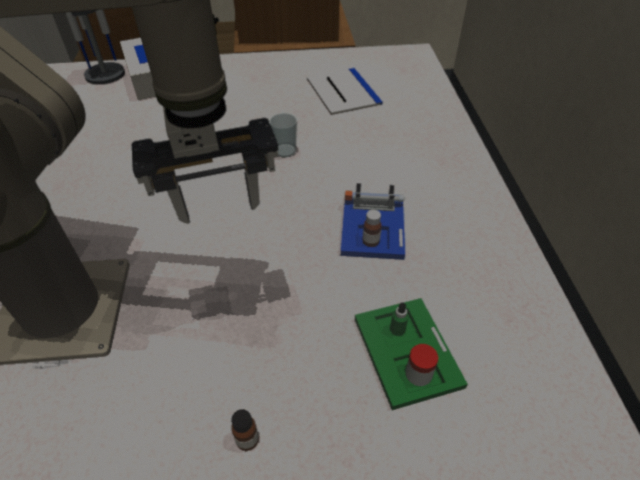

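View pics/top12.png

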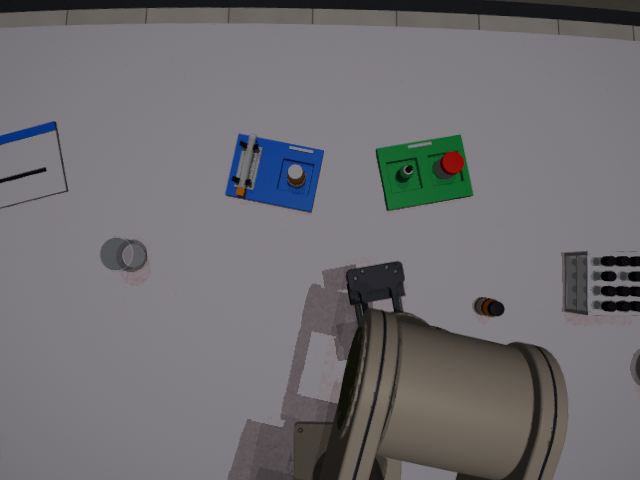

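The amber bottle (372,228), the dropper (400,318) and the jar (422,365) all stand in their pockets. The tube (375,195) is in the clip. The spare (245,430) and the beaker (284,135) haven't moved, and the arm is clear. Handing in.

```bash
python3 -c "
from plant import robot
print(robot.close_job())"
```

```text
the job is handed in; nothing more can be done
None
```

Both sampling kits are made up and the job is handed in, at about 29.5 s of the 106 s allowed. I did them in the order asked:

- **Blue kit:** the white-capped amber bottle stands in the blue carrier's pocket. The orange-capped tube is pressed into the clip. It snapped past the jaws and then stayed put under 20 N. Both cameras put its middle within about 2 mm of the clip's centre lengthwise, and within 1–3 mm sideways.
- **Green kit:** the red-lidded jar and then the green dropper bottle are in the green carrier's two pockets, both upright. The jar was let go about 3–4 mm above the pocket floor, but it stood upright inside the pocket.

In the last pictures, the black-capped bottle and the beaker stand where they were and the gripper is clear of everything. The highest force I read at the wrist was about 23 N. No check failed. The two cameras differed by up to about 3 mm and 2.5°, close to their stated 2 mm calibration.

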